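Find the rattling tea tin and flag it for return

ROBOT

A 6-joint arm with a two-finger parallel gripper is mounted at the origin on the work surface. World frame = base frame: x ahead of the robot, y to its left, z up, the work surface at z = 0. Lengths are in mm, angles in degrees, forces in N, time in s.
With the tool pointing down it reaches from about 375 to 750 mm from the base axis. Payload 9 kg.
Tool frame: the origin (TCP) lies on the front face of the gripper's body, between the roots of the fingers; the fingertips stand 73 mm ahead of it and the grasp point (between the pads) lies 54 mm ahead of it; z points along the fingers, y is the line along which they close (so a half turn about z gives the same grasp; the last joint's range is limited). The gripper opens to 85 mm and grips with 20 to 120 N. Pads are 22 mm wide; open, the fingers measure 114 mm over their backs; the gripper's body (76 mm by 85 mm) begins 54 mm behind the grasp point. The pads swing forward as they close: fully open they stand 13 mm farther back than shut.
Start: joints at [51.01, 5.964, 5.575, 89.605, 0, 77.527], TCP at [267.878, 536.908, 303.931] pointing down, gripper open.
Joint ranges: [-171.21, 171.21], [-48.23, 106.86], [-62.78, 66.21], [-105.2, 120.99], [-86.42, 89.51], [-180, 180]. Speed limits (degrees/s): [127.2, 127.2, 147.25, 180, 180, 180].

INTERFACE

Orientations are given as a 3x3 rotation matrix whose columns are the frame's x, y, z axes.
In Python, from station import manip gives the robot as it stands. The module is installed in compiled form; this text tells all that it offers. Calls block until the motion is done:
- manip.movep(position, orientation): joint-space move of the TCP to a pose.
- manip.move_l(position, feed=150, attitude=None): straight line of the TCP; attitude=None keeps the orientation; feed is the mean speed in mm/s.
- manip.set_joints(angles): joint-space move.
- manip.release() and manip.gripper_close(grasp_force=None): open the fingers fully, or close them until they stop; grasp_force is the grip in N (None keeps the last).
- manip.hold(seconds).
- manip.inverse_kinematics(position, orientation): joint angles nearest the present ones, or None.
- manip.sense(): the state.
- manip.get_image(name): name is "side" or "top"; returns (picture, depth): 400x640x3 uint8, blue, green, red; 400x640 float32, mm along the optical axis (not along the pixel's ray), 0 where there is no reading.
- manip.calibration(name): a dict with "fx", "fy", "cx", "cy" (pixels), "origin" and "rotation" of the camera in the world. Camera axes: x right, y up, looking along -z (the intrinsics and any distortion apply to the point x, -y, -z); pixel columns grow to the right and rows downward; lengths in mm; the calibration is good to about 2 mm. A picture is of the moment at which its call begins. calibration takes no time and is no camera call.
A pose or a line that the arm cannot do raises manip.MotionError and nothing moves.
- manip.sign_off(): hands the job in; it is judged then, once.
The state is a dict: "time": time; "joint_positions": joint angles; "qvel": joint speeds; "joint_torque": joint torques, N m; "tool_pos": TCP position; "ee_rot": TCP orientation; "force": force on the tool from outside, world axes, zero at the start; "ft_torque": the same for the moment, N m; "opening": finger opening in mm; "grip_force": force on a finger pad.
Only numpy, scipy, OpenCV 4.12 (cv2) and the standard library are available. Lean on these libraries where they do the work, as an engineer would, in place of code of your own. Each camera call takes 0.05 s, during which the arm holds its last target. There are 200 camera calls.

TASK

One of the three closed tea tins has something loose in it: pick tins up and shake or tilt them, not wildly, to find which. Lay the rattling tin flat, lid up, in the wooden tray, leaving or putting back the other two flat where they were, then squeeze the red clip off its little stand and clip it, handles straight up, on the tray's upright board as the return flag. Do not disturb the cups and the jug, and do not drop the tins.

Things in the scene. Friction and masses are not known exactly. Their poses are not given: they have to be found in the camera images.
- tin_a_center (a point): closed tea tin, silver-grey with dark lid, 140 long (its x) x 64 wide (y) x 60 high, flat on the table; point: its centre, z up. Grip across its width, 20 to 40 N. Exactly one tin, any of the three, holds a loose steel ball (30 in diameter, 110 g) that rolls and knocks in an inner space 130 x 54 x 50 when tilted or shaken
- tin_b_center (a point): second tea tin, outside the same as tin_a_center. Tins without the ball weigh 0.18 to 0.45 kg, at random, so weight alone does not tell; nothing moves in them. The ball, named pearl in the rules, has no reading
- tin_c_center (a point): third tea tin, outside the same as tin_a_center
- tray_floor (a point): centre of the upper face of the floor of the light wooden tray, fixed; the floor face is 8 above the table. The tray is 200 (x) x 220 (y), with lips 6 thick and 14 above the table on three sides and, on its far (+x) side, one upright board. Axes along the tray's sides, z up
- tray_edge (a point): middle of the top edge of the tray's upright board, 98 along x from tray_floor, 55 above the table; the board is 4 thick (x), 200 long (y) and rises 47 above the tray floor; axes as the tray's
- stand_edge (a point): middle of the top edge of the clip stand's upright strip, 55 above the table; strip 4 thick (x), 90 long (y), on a dark wooden base 70 (x) x 100 (y) x 12 high; fixed, z up
- clip_pivot (a point): red sprung clip, 35 g, upright on the stand's strip; point: its hinge pivot, 10 above the strip's edge at the start. z up; jaws close along its x; 22 wide along its hinge (y). Two jaws reach 28 below the pivot; two flat handles rise 2 to 40 above it, leaning out 0.25 rad each when shut (34 over the outsides at 30 above the pivot)
- clip_jaw (a joint): opening angle of the red clip: 0 shut on a 4 mm board, 0.5 fully open (stop), -0.12 shut on nothing. Squeezing the handles along x till parallel, 18 over the outsides (5 N; grip with 10 to 15 N), opens the jaws to 18 at the tips, 9 at 10 below the pivot. Let go over an edge 4 thick, its top 2 to 24 below the pivot, they spring shut on it
- cup_near: white cup without handle, 68 wide, 45 high, nearer the robot; bystander; the point is its origin, at the centre of its underside; leave it alone
- cup_far: the same cup, on the far side; bystander; the point is its origin, at the centre of its underside; leave it alone
- jug: white porcelain jug, 74 wide, 98 high; bystander; the point is its origin, at the centre of its underside; leave it alone
There are look-alikes about, which are no part of the job. Leave any green or orange look-alike of the part that bears tin_a_center alone.

How it is judged (in metres and radians):
On the way, in this order (a step that is already met when the one before it is completed fails the run):
1. the rattling tin is lifted clear of the table (((distance between pearl and tin_a_center below 0.075 m and height (world z) of tin_a_center above 0.05 m) or (distance between pearl and tin_b_center below 0.075 m and height (world z) of tin_b_center above 0.05 m) or (distance between pearl and tin_c_center below 0.075 m and height (world z) of tin_c_center above 0.05 m))), for 0.2 s.
2. the rattling tin lies flat in the tray (((distance between pearl and tin_a_center below 0.075 m and (x of tin_a_center in the frame of tray_floor between -0.1 and 0.1 m and y of tin_a_center in the frame of tray_floor between -0.11 and 0.11 m and z of tin_a_center in the frame of tray_floor between 0.025 and 0.035 m and angle between tin_a_center's own z axis and vertical below 0.1 rad and linear speed of tin_a below 0.02 m/s)) or (distance between pearl and tin_b_center below 0.075 m and (x of tin_b_center in the frame of tray_floor between -0.1 and 0.1 m and y of tin_b_center in the frame of tray_floor between -0.11 and 0.11 m and z of tin_b_center in the frame of tray_floor between 0.025 and 0.035 m and angle between tin_b_center's own z axis and vertical below 0.1 rad and linear speed of tin_b below 0.02 m/s)) or (distance between pearl and tin_c_center below 0.075 m and (x of tin_c_center in the frame of tray_floor between -0.1 and 0.1 m and y of tin_c_center in the frame of tray_floor between -0.11 and 0.11 m and z of tin_c_center in the frame of tray_floor between 0.025 and 0.035 m and angle between tin_c_center's own z axis and vertical below 0.1 rad and linear speed of tin_c below 0.02 m/s)))), for 0.2 s.
3. the red clip grips the tray's upright board (x of clip_pivot in the frame of tray_edge between -0.006 and 0.006 m and y of clip_pivot in the frame of tray_edge between -0.1 and 0.1 m and z of clip_pivot in the frame of tray_edge between 0.002 and 0.024 m and angle between clip_pivot's own z axis and vertical below 0.2 rad and angle between the x axis of clip_pivot and the x axis of tray_edge, either way round below 0.35 rad and value of joint clip_jaw below 0.12 rad and contact force between clip and tray above 0.5 N and linear speed of clip below 0.02 m/s and contact force between clip and the fingers below 0.05 N), for 0.2 s.
At the end, for the whole second after the job is handed in: rattling tin flat in the tray (tilt under 0.1 rad, still); the other two flat on the table within 50 mm of their starts; clip let go, still, gripping the upright board: pivot within 6 mm of its mid-plane, 2 to 24 mm above its top, tilt under 0.2 rad, square within 0.35 rad, jaw joint under 0.12 rad (all of step 3 and ((distance between pearl and tin_a_center below 0.075 m and (x of tin_a_center in the frame of tray_floor between -0.1 and 0.1 m and y of tin_a_center in the frame of tray_floor between -0.11 and 0.11 m and z of tin_a_center in the frame of tray_floor between 0.025 and 0.035 m and angle between tin_a_center's own z axis and vertical below 0.1 rad and linear speed of tin_a below 0.02 m/s) and (angle between tin_b_center's own z axis and vertical below 0.1 rad and height (world z) of tin_b_center below 0.035 m and distance of tin_b_center from where it was at the start of the episode below 0.05 m) and (angle between tin_c_center's own z axis and vertical below 0.1 rad and height (world z) of tin_c_center below 0.035 m and distance of tin_c_center from where it was at the start of the episode below 0.05 m)) or (distance between pearl and tin_b_center below 0.075 m and (x of tin_b_center in the frame of tray_floor between -0.1 and 0.1 m and y of tin_b_center in the frame of tray_floor between -0.11 and 0.11 m and z of tin_b_center in the frame of tray_floor between 0.025 and 0.035 m and angle between tin_b_center's own z axis and vertical below 0.1 rad and linear speed of tin_b below 0.02 m/s) and (angle between tin_a_center's own z axis and vertical below 0.1 rad and height (world z) of tin_a_center below 0.035 m and distance of tin_a_center from where it was at the start of the episode below 0.05 m) and (angle between tin_c_center's own z axis and vertical below 0.1 rad and height (world z) of tin_c_center below 0.035 m and distance of tin_c_center from where it was at the start of the episode below 0.05 m)) or (distance between pearl and tin_c_center below 0.075 m and (x of tin_c_center in the frame of tray_floor between -0.1 and 0.1 m and y of tin_c_center in the frame of tray_floor between -0.11 and 0.11 m and z of tin_c_center in the frame of tray_floor between 0.025 and 0.035 m and angle between tin_c_center's own z axis and vertical below 0.1 rad and linear speed of tin_c below 0.02 m/s) and (angle between tin_a_center's own z axis and vertical below 0.1 rad and height (world z) of tin_a_center below 0.035 m and distance of tin_a_center from where it was at the start of the episode below 0.05 m) and (angle between tin_b_center's own z axis and vertical below 0.1 rad and height (world z) of tin_b_center below 0.035 m and distance of tin_b_center from where it was at the start of the episode below 0.05 m)))); the robot touches nothing.
It fails at once if cup_near moved more than 30 mm or tipped (distance of cup_near from where it was at the start of the episode above 0.03 m or angle between cup_near's own z axis and vertical above 0.35 rad).
It fails at once if cup_far moved more than 30 mm or tipped (distance of cup_far from where it was at the start of the episode above 0.03 m or angle between cup_far's own z axis and vertical above 0.35 rad).
It fails at once if jug moved more than 30 mm or tipped (distance of jug from where it was at the start of the episode above 0.03 m or angle between jug's own z axis and vertical above 0.35 rad).
It fails at once if a tin dropped or thrown (faster than 1 m/s) (linear speed of any of tin_a, tin_b, tin_c above 1 m/s).
It also fails if it takes over 72 s, if anything falls off the work surface, if the arm or the gripper's body presses on something with over 40 N, if the wrist force passes 120 N, or if a joint passes its speed limit or range.

## Working session

There is one attempt and no reset: what is moved stays moved. The work goes in short steps, each a Python script; the robot and the scene stay as the last script left them, time stands still between calls to the robot, and variables do not carry over. Pictures are saved under pics/ and viewed, at most 10 in all, crops included, and the job is handed in when it is done.

```bash
mkdir -p pics
python3 - <<'E'
from station import manip as m
import cv2,numpy as np
for n in("top","side"):
    p,d=m.get_image(n); cv2.imwrite(f"pics/{n}0.png",p); np.savez(f"{n}0.npz",p=p,d=d)
    print(n,m.calibration(n))
s=m.sense();print(s)
E
```

```text
top {'fx': 409.904423265872, 'fy': 409.904423265872, 'cx': 313.4970103437332, 'cy': 199.54464015682, 'origin': array([ 342.54888996,  -91.39240162, 1232.23968379]), 'rotation': array([[-0.05517007,  0.97614532, -0.20999185],
       [-0.99846979, -0.0531379 ,  0.01531172],
       [ 0.00378794,  0.21051527,  0.97758323]])}
side {'fx': 419.9704787798499, 'fy': 419.9704787798499, 'cx': 322.5887261709826, 'cy': 203.6576517801936, 'origin': array([411.64189729, 722.30568281, 724.54901314]), 'rotation': array([[-0.98149473,  0.12160031, -0.1479238 ],
       [-0.19144349, -0.60626047,  0.77187929],
       [ 0.00418041,  0.78591451,  0.61832104]])}
{'time': 0.1, 'joint_positions': array([5.10112491e+01, 5.99560040e+00, 5.53304477e+00, 8.96071839e+01,
       1.46739258e-03, 7.75268370e+01]), 'qvel': array([-0.07286265, -0.07192274,  0.12587558,  0.0556758 ,  0.0774155 ,
       -0.02693329]), 'joint_torque': array([ 6.25292509e-03, -5.58205533e+01,  5.04721248e+01,  1.30982220e-02,
       -2.70097280e-04,  1.93012130e-05]), 'tool_pos': array([267.70815455, 536.7205583 , 303.21062622]), 'ee_rot': array([[-8.94812815e-01,  4.46440823e-01, -7.85719069e-04],
       [ 4.46441422e-01,  8.94812378e-01, -9.29965962e-04],
       [ 2.87896379e-04, -1.18292300e-03, -9.99999259e-01]]), 'force': array([ 0.39049825,  0.23847003, -0.06986667]), 'ft_torque': array([ 0.01133991, -0.01611869, -0.01061479]), 'grip_force': 0.0, 'opening': 85.2133837594478}
```

View pics/top0.png

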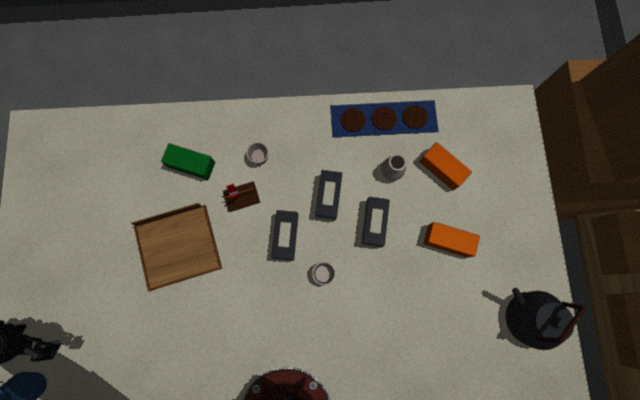

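View pics/side0.png

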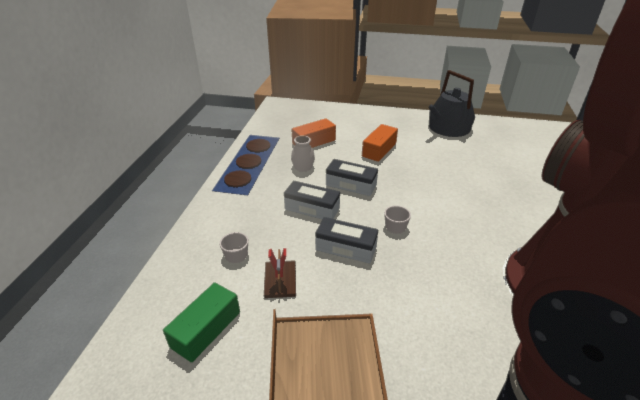

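The top picture shows three dark-lidded tins at (285,235), (327,195) and (376,222). It also shows the tray at (178,245) with its board at the top edge (133,222)-(207,205), the clip on its stand at (231,190), cups at (257,154) and (321,273), and the jug at (393,166).
Possible mix-ups for the tins are the green block (189,161) and the orange blocks (446,165) and (452,239). None of these has a dark lid with a label, so I take the three grey tins.

```bash
cat > h.py <<'E'
import numpy as np,cv2
from station import manip as m
def cloud(d,n):
    c=m.calibration(n); v,u=np.mgrid[:400,:640]
    P=np.stack([(u-c['cx'])/c['fx']*d,-(v-c['cy'])/c['fy']*d,-d],-1)
    W=P@c['rotation'].T+c['origin']; W[d==0]=np.nan; return W
def ray(u,v,z,n):
    c=m.calibration(n); r=c['rotation']@np.array([(u-c['cx'])/c['fx'],-(v-c['cy'])/c['fy'],-1])
    return c['origin']+r*(z-c['origin'][2])/r[2]
def rect(W,mask,z=None):
    p=W[mask][:,:2].astype(np.float32); return cv2.minAreaRect(p)
E
python3 - <<'E'
from h import *
for n,seeds in(("top",dict(T1=(285,235),T2=(327,195),T3=(376,222),green=(189,161))),("side",dict(T1=(347,235),T2=(312,197),T3=(352,172)))):
    f=np.load(n+"0.npz");W=cloud(f['d'],n);z=W[...,2];p=f['p'].astype(int)
    print(n,"table z",np.nanmedian(z[abs(z)<15]))
    for k,(u,v) in seeds.items():
        mk=np.zeros(z.shape,bool);mk[max(0,v-45):v+45,u-45:u+45]=1
        mk&=(z>52)&(z<68)
        l,lab=cv2.connectedComponents(mk.astype(np.uint8)); i=np.bincount(lab[mk]).argmax();mk=lab==i
        print(k,mk.sum(),rect(W,mk),np.median(z[mk]))
    b,g,r=p[...,0],p[...,1],p[...,2]
    red=(r>90)&(g<50)&(b<60); red[:,440:]=0; red[330:]=0
    if n=="side": red[:, :255]=0;red[:,300:]=0;red[:240]=0
    else: red[:, :215]=0;red[:,260:]=0;red[:170]=0;red[210:]=0
    Q=W[red];print("red",red.sum(),np.argwhere(red).min(0),np.argwhere(red).max(0),np.nanmin(Q,0),np.nanmax(Q,0),np.nanmean(Q,0))
    print(np.nanmean(Q[Q[:,2]>75],0) )
    # tray, stand, via depth
    x,y=W[...,0],W[...,1]
    if n=="top":
        for nm,(u0,u1,v0,v1),(z0,z1) in(("trayfloor",(125,228,195,295),(4,20)),("board",(125,215,195,235),(35,62)),("strip",(215,265,175,215),(30,60)),("base",(215,265,175,215),(6,20))):
            mk=np.zeros(z.shape,bool);mk[v0:v1,u0:u1]=1;mk&=(z>z0)&(z<z1)
            if nm=="trayfloor":mk&=(r-b>25)
            print(nm,mk.sum(),rect(W,mk),np.median(z[mk]))
        mk=((r-b)>20)&(r>50); mk[:,:120]=0;mk[:,232:]=0;mk[:198]=0;mk[300:]=0
        c=max(cv2.findContours(mk.astype(np.uint8),0,2)[0],key=cv2.contourArea);print("traypx",cv2.boxPoints(cv2.minAreaRect(c)).tolist(),cv2.approxPolyDP(c,6,True)[:,0].tolist())
        for nm,(u,v) in dict(cf=(257,154),cn=(321,273),jug=(393,166)).items():
            mk=np.zeros(z.shape,bool);mk[v-25:v+25,u-25:u+25]=1;mk&=z>25;print(nm,rect(W,mk))
t=cv2.imread("pics/top0.png")[165:300,120:340];s=cv2.imread("pics/side0.png")[225:310,240:380]
a=cv2.resize(t,None,fx=3,fy=3,interpolation=2);b=cv2.resize(s,(560,340) if 0 else (660,190*2),interpolation=2)[:195]
b=cv2.resize(s[:50],(660,235),interpolation=2)
cv2.imwrite("pics/crop1.png",cv2.resize(np.vstack([a[:365],b]),(660,600)))
E
```

```text
top table z 0.7858770168304545
T1 1078 ((497.8956298828125, -20.333969116210938), (64.28804779052734, 140.67347717285156), 81.84915161132812) 60.65137259443213
T2 1003 ((611.8004150390625, -155.11199951171875), (63.88134765625, 139.79678344726562), 79.11803436279297) 60.549109024490235
T3 1052 ((522.6867065429688, -287.2480163574219), (64.54130554199219, 140.40713500976562), 78.24695587158203) 60.6864117685185
green 972 ((739.7760620117188, 264.6310119628906), (141.41363525390625, 64.70145416259766), 68.61859130859375) 60.41021085232421
red 24 [184 227] [196 236] [607.1040985  108.65901021  97.76716523] [642.88019239 133.53980514 108.24283793] [621.2170212  121.04838636 103.02210371]
[621.2170212  121.04838636 103.02210371]
trayfloor 4877 ((498.593505859375, 293.0673828125), (277.6546630859375, 276.1268310546875), 88.7797622680664) 8.908220937639044
board 226 ((579.2960815429688, 326.1105651855469), (6.219630241394043, 200.02664184570312), 14.243577003479004) 52.32571508342539
strip 90 ((625.0745849609375, 109.2625732421875), (11.511434555053711, 89.73114776611328), 15.23828697204589
[... 750 characters left out ...]
36914062, -352.69183349609375), (69.08094024658203, 61.93342590332031), 25.10576057434082)
side table z -0.24960763004656883
T1 1147 ((495.6563720703125, -17.850502014160156), (66.80296325683594, 139.7516632080078), 81.18467712402344) 59.19132610184545
T2 831 ((609.5748901367188, -153.45004272460938), (67.14082336425781, 140.58883666992188), 80.30066680908203) 59.08187436990761
T3 679 ((520.2927856445312, -285.45660400390625), (69.44408416748047, 140.55397033691406), 77.85504913330078) 59.187886110420436
red 62 [256 273] [276 284] [606.23437606 123.23570304  36.34740074] [629.53867322 137.16290972  99.41587407] [616.64613152 132.16931349  64.34682371]
[612.03253246 130.72604423  86.01756507]
```

View pics/crop1.png

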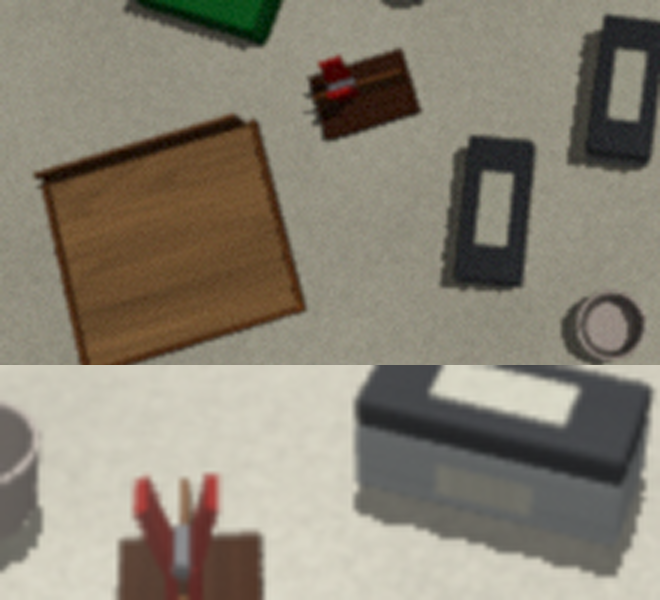

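The crop confirms the three grey tins with black lids. The clip sits near the +y end of its stand strip at about (337,80) in the crop, with its handles up, and the tray board is at the far edge. I'll pick up tin 1 and tilt it.

```bash
cat >> h.py <<'E'
T={1:(496.8,-19,-8.5),2:(610.7,-154.3,-10.3),3:(521.5,-286.3,-12.)}   # x,y,long-axis angle
def R(yang,tilt=0):
    a=np.radians(yang);y=np.array([np.cos(a),np.sin(a),0]);z=np.array([0,0,-1.]);x=np.cross(y,z)
    t=np.radians(tilt);c,s=np.cos(t),np.sin(t)
    return np.stack([x*c-z*s,y,z*c+x*s],1)
def tcp(g,Q): return np.array(g,float)-54*Q[:,2]
def line(g,yang,feed=150,tilt=0):
    Q=R(yang,tilt); m.move_l(tcp(g,Q),feed=feed,attitude=Q)
def pick(k,force=30):
    x,y,a=T[k];Q=R(a+90)
    m.movep(tcp((x,y,130),Q),Q); line((x,y,33),a+90,150)
    m.gripper_close(force);s=m.sense();print("grip",k,s['opening'],s['grip_force'])
    line((x,y,115),a+90,150);print("t",m.sense()['time'])
def read(yax,n=6):
    v=[]
    for _ in range(n):
        m.hold(.03);s=m.sense();v.append([s['ft_torque']@yax,s['force'][2]])
    return np.mean(v,0),np.std(v,0)
def shake(k):
    x,y,a=T[k];yax=R(a+90)[:,1];o=[];ts=[18,4,-4,-18,-4,4]
    for t in ts:
        line((x,y,115),a+90,50,t); m.hold(.45 if abs(t)>9 else .15)
        r=read(yax);o.append(r[0][0]);print(t,r[0].round(4),r[1].round(4))
    ts=np.array(ts);side=np.array([1,1,1,-1,-1,-1])
    side=np.array([1,1,-1,-1,-1,1])
    A=np.stack([np.sin(np.radians(ts)),side,np.ones(6)],1);c,res,*_=np.linalg.lstsq(A,np.array(o),rcond=None);print("fit sin,step,const",c,"res",(A@c-o).round(4))
    line((x,y,115),a+90,50); print("t",m.sense()['time'],m.sense()['opening'])
def putback(k):
    x,y,a=T[k];line((x,y,36),a+90,150);line((x,y,32.5),a+90,20);m.release();line((x,y,130),a+90,250)
E
python3 - <<'E'
from h import *
pick(1);shake(1)
E
```

```text
grip 1 63.661883888692486 34.72504019737244
t 4.1167
18 [-0.5013 -3.5758] [0.0218 0.4092]
4 [-0.1222 -3.6611] [0.0208 0.443 ]
-4 [ 0.1117 -3.5145] [0.0123 0.4454]
-18 [ 0.5226 -3.4268] [0.03   0.1422]
-4 [ 0.1256 -3.6555] [0.0274 0.5406]
4 [-0.1088 -3.4937] [0.0165 0.5371]
fit sin,step,const [-1.65054324 -0.0019284   0.00459852] res [-0.006   0.0097  0.01   -0.006  -0.0039 -0.0037]
t 10.1083 63.63961474180038
```

Tin 1 shows no shift (step 0.002 against about 0.05 N m expected), so I'll put it back and try tin 2.

Run:
```python
from h import *
putback(1);pick(2);shake(2)
```

```text
grip 2 63.51970311743692 35.02308011054993
t 14.575
18 [-0.5122 -4.3549] [0.0367 0.1844]
4 [-0.0793 -4.1955] [0.022  0.4319]
-4 [ 0.1468 -3.6937] [0.0299 0.3958]
-18 [ 0.4931 -4.2165] [0.0288 0.4406]
-4 [ 0.0652 -4.5922] [0.0259 0.4426]
4 [-0.1507 -4.1348] [0.0425 0.5431]
fit sin,step,const [-1.63892406  0.00382511 -0.00617252] res [ 0.0034 -0.0374 -0.0425  0.0034  0.0391  0.034 ]
t 20.4083 63.52798222157692
```

Tin 2 shows hysteresis: about 0.075 N m difference at the same tilt. A quick level-after-tilt comparison should confirm it.

Run:
```python
from h import *
x,y,a=T[2];yax=R(a+90)[:,1]
for t in(18,0,-18,0):
    line((x,y,115),a+90,60,t)
    if t: m.hold(.5)
    else: r=read(yax,10);print(t,r)
print(m.sense()['time'])
```

```text
0 (array([ 0.03561548, -4.330985  ]), array([0.03208042, 0.55078621]))
0 (array([-0.04426186, -4.09451222]), array([0.02485238, 0.53025877]))
24.575
```

Tin 2 is confirmed as the one with the ball: its level moment flips ±0.04 N m. Next, into the tray.

Run:
```python
from h import *
x,y,a=T[2];g=(475.5,301);A=104.2
line((x,y,180),a+90,250); line((*g,180),A,300); line((*g,60),A,200); line((*g,44),A,60); line((*g,40.5),A,20)
s=m.sense();print(s['force'],s['time']);m.release();line((*g,190),A,250)
line((470,200,260),60,300)
for n in("top","side"):
    p,d=m.get_image(n); np.savez(f"{n}1.npz",p=p,d=d); cv2.imwrite(f"pics/{n}1.png",p)
print(m.sense()['time'])
W=cloud(d,n)
a=cv2.imread("pics/top1.png")[150:300,120:340];b=cv2.imread("pics/side1.png")[215:400,190:400]
cv2.imwrite("pics/c2.png",np.hstack([cv2.resize(a,(400,273),interpolation=2),cv2.resize(b,(400,273),interpolation=2)]))
```

```text
[-6.28482518 -3.66431407 11.84443533] 28.2083
30.3333
```

View pics/c2.png

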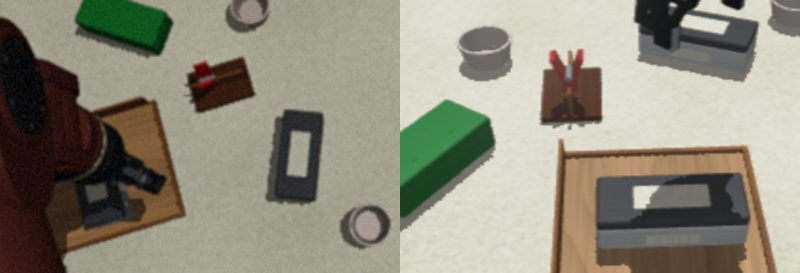

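The tin lies flat in the tray, square to it, and the clip is still upright on its stand. I'll refine the clip and board from both views.

Run:
```python
from h import *
a=np.radians(14.7);nx=np.array([np.cos(a),np.sin(a)]);ny=np.array([-nx[1],nx[0]])
for n,k,f in(("top","top",0),("side","side",1)):
    f=np.load(n+"%d.npz"%f);W=cloud(f['d'],n);z=W[...,2];p=f['p'].astype(int);b,g,r=p[...,0],p[...,1],p[...,2]
    XY=W[...,:2]; 
    u=(XY-np.array([622,109]))@nx; v=(XY-np.array([622,109]))@ny
    near=(abs(u)<35)&(abs(v)<50)
    hd=near&(r>g+30)&(r>b+25)&(z>78)
    print(n,"handles",hd.sum(),"u",np.sort(u[hd]).round(0)[[0,-1]],"v",np.sort(v[hd])[[0,-1]].round(1),"z",z[hd].max().round(1))
    for s in(-1,1):
        q=hd&((u-np.median(u[hd]))*s>0);print("  ",s,np.median(u[q]),np.median(v[q]),np.median(z[q]))
    st=near&(z>47)&(z<60)&((v<-2)|(v>28));print(" strip u med",np.median(u[st]),st.sum(),"v",v[st].min(),v[st].max(), rect(W,st))
    u2=(XY-np.array([578.5,326.5]))@nx;v2=(XY-np.array([578.5,326.5]))@ny
    bd=(abs(u2)<18)&(abs(v2)<105)&(z>49)&(z<60)
    print(" board u",bd.sum(),np.percentile(u2[bd],[5,50,95]).round(1),v2[bd].min(),v2[bd].max(),rect(W,bd))
f=np.load("side1.npz");W=cloud(f['d'],"side")
mk=np.zeros((400,640),bool);mk[330:400,280:400]=1;mk&=(W[...,2]>60)&(W[...,2]<76);print("tin",rect(W,mk),np.percentile(W[mk][:,2],[5,50,95]))
```

```text
top handles 70 u [-13.  25.] v [ 1.2 23.3] z 108.2
   -1 -6.896813981233451 11.218289890071558 97.76716523493565
   1 18.770050674377273 12.198948745418999 101.28574532779157
 strip u med 5.682694289660396 43 v -45.184635236605075 44.12546810401324 ((627.5631713867188, 109.91346740722656), (5.247074127197266, 89.29092407226562), 14.436943054199219)
 board u 131 [-1.9  0.3  3.3] -100.25151252065197 98.2797234039249 ((579.5510864257812, 325.7712097167969), (5.928633689880371, 198.55941772460938), 14.209798812866211)
side handles 132 u [-12.  23.] v [ 2.6 26.8] z 104.0
   -1 -7.815852413785216 21.0645367524955 92.05264572376086
   1 17.201761630645347 18.676692535113563 95.37998265858988
 strip u med 4.411180944223556 37 v -45.13499955138553 47.79860898482089 ((626.10302734375, 111.47354888916016), (2.5251331329345703, 92.95109558105469), 15.730913162231445)
 board u 230 [-3.2 -1.1  1.1] -101.19858311150398 81.37546270507444 ((579.9932250976562, 316.6435546875), (4.174124240875244, 182.61439514160156), 14.105029106140137)
tin ((473.4529724121094, 301.8177795410156), (138.77413940429688, 65.4385757446289), 14.513916015625) [63.97711834 67.05681286 69.00054153]
```

```bash
cat >> h.py <<'E'
a_=np.radians(14.7);NX=np.array([np.cos(a_),np.sin(a_)]);NY=np.array([-NX[1],NX[0]])
CL=np.array([622,109])+5.2*NX+12.8*NY; BD=np.array([578.5,326.5])-.35*NX-60*NY
E
python3 - <<'E'
from h import *
Q=R(15);m.movep(tcp((*CL,170),Q),Q); line((*CL,94),15,120)
m.gripper_close(13);s=m.sense();print(s['opening'],s['grip_force'],s['force'],s['time'])
m.hold(.3);line((*CL,160),15,80);s=m.sense();print(s['opening'],s['grip_force'],s['tool_pos'],s['time'])
p,d=m.get_image("side");np.savez("side2.npz",p=p,d=d);t,_=m.get_image("top")
cv2.imwrite("pics/c3.png",np.hstack([cv2.resize(p[150:320,200:360],(480,510),interpolation=2),cv2.resize(t[150:290,180:280],(300,510),interpolation=2)]))
E
```

```text
17.027325661075697 25.150236189365387 [ 0.19543141  0.07391439 -1.24897782] 32.5417
16.62232234772807 25.148890614509583 [623.50994911 122.7057893  213.28989181] 33.8167
```

View pics/c3.png

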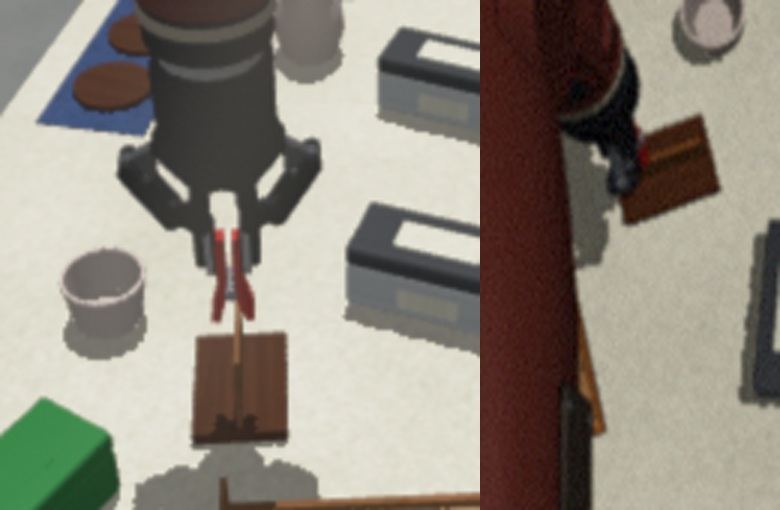

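The clip is held upright with its jaws open, clear of the stand. I'll move to just above the board and check the alignment before lowering.

Run:
```python
from h import *
A=14.2
line((*CL,185),15,150);line((*BD,185),A,200);line((*BD,138),A,120);m.hold(.2)
p,d=m.get_image("side");s=m.sense();print(s['tool_pos'],BD,s['time'],s['opening'])
W=cloud(d,"side");z=W[...,2];XY=W[...,:2]-BD;u=XY@NX;v=XY@NY;q=p.astype(int);b,g,r=q[...,0],q[...,1],q[...,2]
red=(r>g+30)&(r>b+25)&(abs(u)<30)&(abs(v)<25)&(z>75)
for lo in range(75,150,10):
    k=red&(z>=lo)&(z<lo+10)
    if k.sum():print(lo,k.sum(),u[k].min().round(1),u[k].max().round(1),v[k].mean().round(1))
bd=(abs(u)<15)&(v>-45)&(v<60)&(z>48)&(z<60);print("board",bd.sum(),np.median(u[bd]))
cv2.imwrite("pics/c4.png",cv2.resize(p[230:400,200:400],(700,595),interpolation=2))
```

```text
[593.83100984 268.47497359 193.02819221] [593.38693296 268.37511955] 35.9167 17.165652816615047
75 29 -14.0 14.5 5.8
85 50 -13.9 13.5 6.4
95 34 -11.0 10.4 8.2
105 31 -8.8 7.6 6.9
115 30 -9.0 8.6 10.9
125 31 -8.3 7.9 9.4
135 87 -8.8 8.4 2.4
145 8 -7.3 8.5 3.6
board 88 -1.0974889955417322
```

View pics/c4.png

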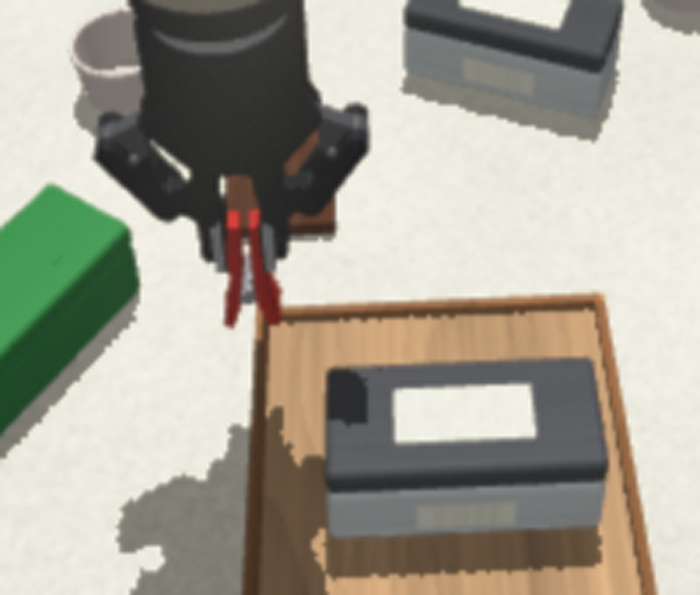

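The clip straddles the board's line, with the side view showing it about 0.8 mm too far out in x. I'll shift it and lower.

Run:
```python
from h import *
A=14.2;B=BD-.8*NX
line((*B,138),A,50);line((*B,94),A,60);s=m.sense();print(s['force'],s['tool_pos'],s['time'])
m.release();m.hold(.2);print(m.sense()['force']);line((*B,200),A,120);line((450,100,300),60,300);m.hold(.3)
for n in("side","top"):
    p,d=m.get_image(n);cv2.imwrite(f"pics/e_{n}.png",p);np.savez(f"{n}3.npz",p=p,d=d)
    W=cloud(d,n);z=W[...,2];q=p.astype(int);b,g,r=q[...,0],q[...,1],q[...,2]
    XY=W[...,:2]-BD;u=XY@NX;v=XY@NY
    k=(r>g+30)&(r>b+25)&(abs(u)<30)&(abs(v)<25)&(z>78)
    if k.sum():print(n,k.sum(),"u",u[k].min(),u[k].max(),"v",v[k].min(),v[k].max(),"ztop",z[k].max())
    for t in(1,3):
        c=W[...,:2]-np.array(T[t][:2]);mk=(np.hypot(c[...,0],c[...,1])<90)&(z>52)&(z<68);print(t,mk.sum(),rect(W,mk))
print(m.sense()['time'])
a=cv2.imread("pics/e_side.png");b=cv2.imread("pics/e_top.png")
cv2.imwrite("pics/c5.png",np.hstack([cv2.resize(a[200:400,200:400],(400,400)),cv2.resize(b[120:320,120:320],(400,400))]))
```

```text
[-0.20071784 -0.30200154 -0.59982135] [592.6524094  268.19012409 148.27155524] 37.05
[ 0.2648861   0.06787817 -0.07800149]
side 181 u -18.637560765836273 17.557335850535353 v -10.710907968065468 14.716706983532692 ztop 103.60290411090102
1 1154 ((495.8665466308594, -17.313488006591797), (68.88226318359375, 139.72494506835938), 82.17010498046875)
3 364 ((520.6739501953125, -284.6504211425781), (67.24250793457031, 139.5475616455078), 79.11077117919922)
1 1079 ((497.9482421875, -19.330791473388672), (64.48981475830078, 140.3433074951172), 81.82925415039062)
3 1055 ((522.52490234375, -287.254638671875), (65.11876678466797, 140.70355224609375), 79.09064483642578)
40.45
```

View pics/c5.png

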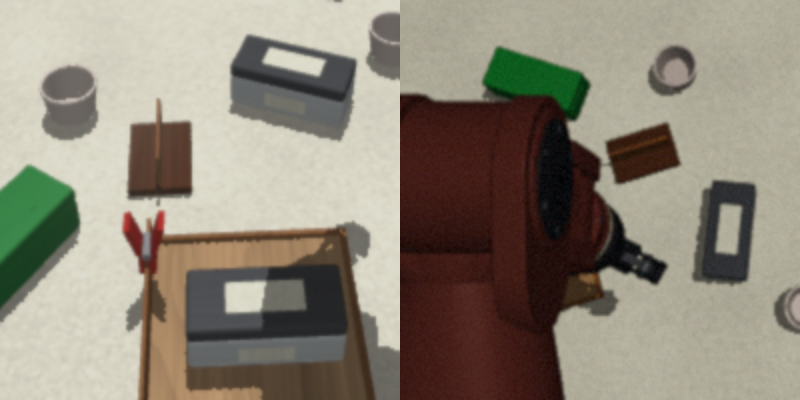

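The clip stands upright on the tray board at about (145,240), with its handles spread and symmetric about the board (-18.6 to 17.6 mm). The tin is flat in the tray, and tins 1 and 3 are at their starts.

```bash
python3 -c "
from station import manip as m
print(m.sign_off())"
```

```text
the job is handed in; nothing more can be done
None
```

I handed the job in at about 40 s: tin 2, the rattling one by its tilt readings, lies flat in the tray, the other two are flat at their starts, and the red clip stands upright on the tray's board (no verdict was returned).

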